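Clamp a pillow block in the torque-knob vise

ROBOT

A 6-joint arm with a two-finger parallel gripper is mounted at the origin on the work surface. World frame = base frame: x ahead of the robot, y to its left, z up, the work surface at z = 0. Lengths are in m, angles in rad, forces in N, time in s.
With the tool pointing down it reaches from about 0.35 to 0.775 m from the base axis. Payload 7.3 kg.
Tool frame: the origin (TCP) lies on the mounting face of the last link; the fingertips stand 178 mm ahead of it and the grasp point (between the pads) lies 159 mm ahead of it (robot.tcp_to_tips is the distance from the TCP to the fingertips, in m); z points along the fingers, y is the direction in which the jaws open and shut (so a half turn about z gives the same grasp; the last joint's range is limited). The gripper opens to 92 mm and grips with 3 to 60 N. Pads are 19 mm wide; open, the fingers measure 130 mm over their backs; the gripper's body (75 mm by 190 mm) begins 47 mm behind the grasp point.
Start: joints at [1.048, 0.342, 1.524, -0, 1.275, -0.146], TCP at [0.193, 0.488, 0.405] pointing down, gripper open.
Joint ranges: [-2.53, 2.53], [-0.77, 2.02], [0.04, 2.7], [-1, 4.14], [0.28, 2.66], [-3.11, 3.11]. Speed limits (rad/s): [2.57, 2.57, 3.14, 3.14, 3.14, 3.14].

INTERFACE

Orientations are given as [roll, pitch, yaw] about the fixed x, y, z axes, in that order (R = Rz(yaw) Ry(pitch) Rx(roll)).
In Python, from cell import robot, viewer gives the robot as it stands.
- The arm moves only by the shell command python3 -m creep 'ROWS' [OPENING] [FORCE]. ROWS is JSON, a list that holds one entry, the list of rows, each a list of 6 numbers: the shift along the world's x, y, z in mm, then the turn, a rotation vector about the world's x, y, z in degrees. A call has 1 to 5 rows; each row shifts and turns the pose as measured when the row begins; what a row does not reach is not made up. A row lasts 1/12 s, in which the tool goes at most 41.7 mm and 7.16 degrees, less where a joint would pass 70% of its speed; a pose out of reach is approached as far as the arm can. A call with a gripper value outside its range is refused whole. OPENING is the closure, from -1 (fully open) to 1 (shut), set as the call begins (- or left out, the last holds). The fingers move at their own pace and stop on an object; FORCE is the grip in N (left out, the last holds). Time passes only in rows, so rows that do not move let the fingers close. It gives the time, the measured TCP pose, the force and the opening at its end, in the units of the state.
- robot.observe(): the state, without advancing time (a new reading comes with each control period).
- viewer.read_camera(name): name is "side" or "top" or "wrist"; returns the picture (384x512x3 uint8, blue, green, red); there is no depth.
- viewer.camera_model(name): a dict with "fx", "fy", "cx", "cy" (pixels), "pose" (4x4, takes a point from camera to world coordinates); the wrist camera has in their place "mount" (4x4, takes a point from camera to tool coordinates, whose origin is the TCP and whose axes are the flange's). Camera axes: x right, y up, looking along -z (the intrinsics and any distortion apply to the point x, -y, -z); pixel columns grow to the right and rows downward; lengths in m; the calibration is good to about 2 mm. A picture is of the moment at which its call begins: read the wrist's pose just before it. camera_model takes no time and is no camera call.
- robot.hand_in(): hands the job in, once; it reports no verdict.
The state is a dict: "time": time; "qpos": joint angles; "qvel": joint speeds; "joint_efforts": joint torques, N m; "tool_pos": TCP position; "tool_rot": TCP orientation; "contact_force": force on the tool from outside, world axes, zero at the start; "torque": the same for the moment, N m; "opening": finger opening in m.
Only numpy, scipy, OpenCV 4.12 (cv2) and the standard library are available. Lean on these libraries where they do the work, as an engineer would, in place of code of your own. Each camera call takes 0.05 s, during which the arm holds its last target. There are 200 camera calls.

TASK

Stand the aluminium pillow block upright on the bed of the small vise, between its jaws, then turn the vise's black torque knob clockwise until its clutch clicks and the pin in the knob stays up. Stop at that click - turning on past it overtightens the vise and marks the block - and let go, leaving the other things on the bench alone.

Things in the scene. Friction and masses are not known exactly. Their poses are not given: they have to be found in the camera images.
- vise: small dark steel vise fixed to the bench. Origin: centre of the underside of its base (90 mm along its x, 200 mm along y, 15 mm thick; its top is the bed). Fixed jaw (70 mm along x, 24 mm thick, top at z = 45 mm) at the -y end, clamping face looking to +y at y = -66 mm. Grey gear housing 60 x 60 mm, top at z = 55 mm, at y = 20 to 80 mm; it carries the knob, axis upright at x = 0, y = 50 mm
- jaw: moving jaw, bright steel, 70 mm along x, 24 mm thick, top at z = 45 mm. Origin: on its clamping face (looking to the fixed jaw), midway along it, level with the underside of the vise; axes as the vise. The knob turned clockwise draws it along the vise's -y, 8 mm per radian, but first an unseen 0 to 4 mm of play behind it is taken up against the block. It starts 3 to 10 mm wider open than the block
- knob_grip (a point): point to grip on the black torque knob: on its upright axis, 89 mm above the underside of the vise. The knob is an upright bar 44 mm long (along this point's x axis), 12 mm thick, from 67 to 100 mm above the underside of the vise, over a disc of radius 22 mm. The point turns with the knob; clockwise seen from above closes the jaw
- pin_top (a point): top of the 8 mm steel tell-tale pin in the middle of the knob's top, 100.5 mm above the underside of the vise (nearly flush) before the click, 3 mm higher after it. The rise is too small to rely on in measured poses: feel for the click. Seen from above, small lugs on the rims of knob and steel collar are in line before the click and 17 degrees apart after it
- block: aluminium pillow block, about 0.15 to 0.31 kg. Origin: centre of its underside. Foot 60 mm along its x, 24 mm thick along its y, 36 mm tall; above it a tab 36 mm along x, 24 mm thick, its top 70 mm above the underside. It starts upright on the bench; grip the tab across the 24 mm. In the vise its 60 mm run along the jaws (the vise's x), either way round; the jaws rise 30 mm over the bed
- jar: clear screw jar with a grey lid, 60 mm across, 85 mm tall, a bystander. Origin: centre of its underside
- screwdriver: screwdriver with a black handle, about 200 mm long, lying on the bench, a bystander
- tray: grey plastic tray, 90 x 130 x 35 mm, a bystander. Origin: centre of its underside
- collar (a point): fixed point of the vise at the steel clutch collar under the knob, on its axis. The knob drags at up to 0.19 N m running free (less at rest); once the block is squeezed this climbs within 0.2 rad to 0.2 to 0.27 N m and the clutch gives way: the knob slips 0.3 rad (17 degrees) past the collar, torque falling through nothing at 0.23 rad (let go sooner, it springs back), then a firm stop: turned on, it overtightens

How it is judged:
By the outcome, as a careful person would: the job done as asked, in the order asked, and still so for the second after the job is handed in, with the robot touching nothing.
It also fails if it takes over 72 s, if anything falls off the work surface, if the arm or the gripper's body presses on something with over 40 N, if the wrist force passes 120 N, or if a joint passes its speed limit or range.

## Working session

There is one attempt and no reset: what is moved stays moved. The work goes in short steps, Python scripts to look and compute and a shell command to move; the robot and the scene stay as the last step left them, time stands still between calls to the robot, and variables do not carry over. Pictures are saved under pics/ and viewed, about 8 in all and at most 12, crops included, and the job is handed in when it is done.

```bash
ls; mkdir -p pics; python3 - <<'E'
from cell import robot, viewer
import cv2,numpy as np
s=robot.observe();print(s['time'],s['tool_pos'],s['tool_rot'],s['opening'])
for n in ('top','side'):
    cv2.imwrite(f'pics/{n}0.png',cv2.resize(viewer.read_camera(n),None,fx=1.5,fy=1.5))
    m=viewer.camera_model(n);print(n,{k:(np.round(v,4).tolist()) for k,v in m.items() if k!='name'})
print(viewer.camera_model('wrist'))
E
```

```text
pics
0.0 [0.19308722 0.48805967 0.40404131] [-3.14006743e+00 -2.51855042e-04  2.76476426e+00] 0.09182823562481583
top {'fx': 376.6474, 'fy': 376.6474, 'cx': 260.0027, 'cy': 199.344, 'pose': [[-0.0149, 0.9982, -0.0588, 0.5703], [-0.9999, -0.0146, 0.0053, -0.0166], [0.0044, 0.0589, 0.9983, 0.9911], [0.0, 0.0, 0.0, 1.0]]}
side {'fx': 347.8312, 'fy': 347.8312, 'cx': 259.0224, 'cy': 195.0939, 'pose': [[-0.9678, 0.1173, -0.2226, 0.4468], [-0.2511, -0.507, 0.8246, 0.7449], [-0.0161, 0.8539, 0.5201, 0.564], [0.0, 0.0, 0.0, 1.0]]}
{'fx': 336.4522457760266, 'fy': 336.4522457760266, 'cx': 255.29807397619936, 'cy': 187.17836291273963, 'mount': array([[-3.33227490e-04,  9.61543280e-01,  2.74653255e-01,
         7.44917390e-02],
       [ 9.99999777e-01,  1.61547605e-04,  6.47698139e-04,
        -2.49831528e-04],
       [ 5.78420217e-04,  2.74653410e-01, -9.61543119e-01,
         2.00614077e-02],
       [ 0.00000000e+00,  0.00000000e+00,  0.00000000e+00,
         1.00000000e+00]])}
```

View pics/top0.png

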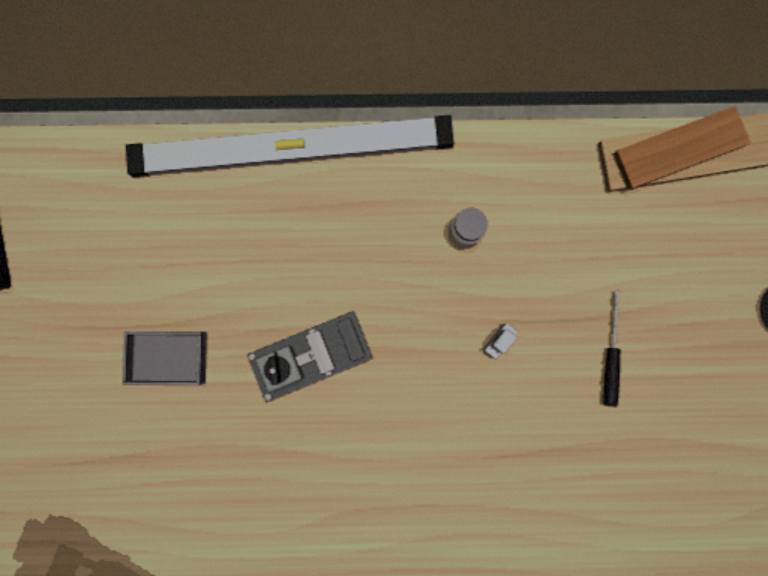

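View pics/side0.png

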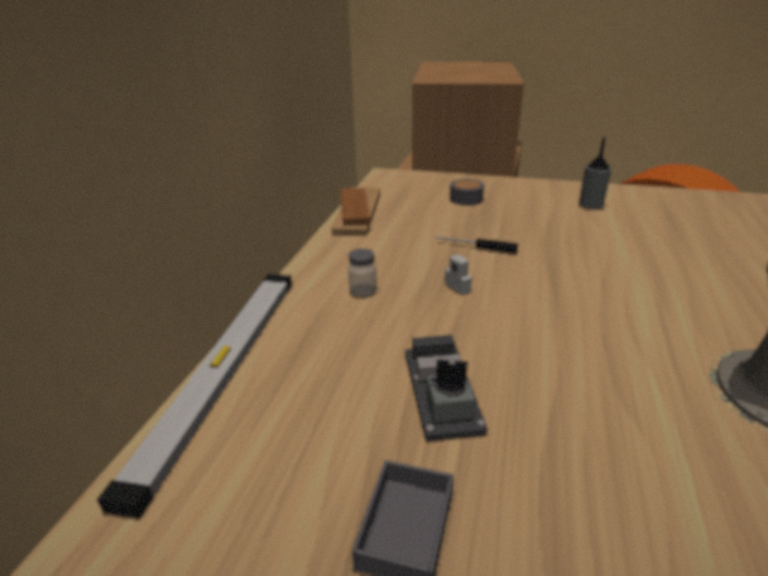

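The top view shows the block at about (501,341), the vise with corners (357,312), (372,355), (267,401), (249,357), and the knob at (277,370). The jar, screwdriver and tray are all clear of these. The side view agrees.

```bash
cat > h.py <<'E'
from cell import robot, viewer
import cv2,numpy as np
from scipy.spatial.transform import Rotation as Ro
def tool(s):
    T=np.eye(4);T[:3,:3]=Ro.from_euler('xyz',s['tool_rot']).as_matrix();T[:3,3]=s['tool_pos'];return T
def cam(n,s=None):
    m=viewer.camera_model(n)
    return m,(m['pose'] if 'pose' in m else tool(s)@m['mount'])
def p2w(n,u,v,z,s=None):
    m,P=cam(n,s);d=P[:3,:3]@np.array([(u-m['cx'])/m['fx'],-(v-m['cy'])/m['fy'],-1]);o=P[:3,3]
    return o+d*(z-o[2])/d[2]
def w2p(n,p,s=None):
    m,P=cam(n,s);c=P[:3,:3].T@(np.asarray(p)-P[:3,3])
    return np.array([m['fx']*c[0]/-c[2]+m['cx'],m['fy']*c[1]/c[2]+m['cy']])
def wrist(f):
    s=robot.observe();cv2.imwrite(f,cv2.resize(viewer.read_camera('wrist'),None,fx=1.5,fy=1.5));return s
def st():
    s=robot.observe();print(round(s['time'],2),np.round(s['tool_pos'],4),np.round(np.degrees(s['tool_rot']),2),np.round(s['contact_force'],1),np.round(s['torque'],2),round(s['opening'],4))
E
python3 - <<'E'
from h import *
for nm,u,v,z in [('blk',501,341,.05),('b1',490,352,.036),('b2',513,329,.036),('vA',357,312,.015),('vB',372,355,.015),('vC',267,401,.015),('vD',249,357,.015),('knob',277,370,.1),('jar',470,225,.085)]:
    print(nm,np.round(p2w('top',u/1.5,v/1.5,z),4))
T=tool(robot.observe());print(T)
E
```

```text
blk [ 0.5532 -0.2051  0.05  ]
b1 [ 0.5347 -0.1889  0.036 ]
b2 [ 0.5728 -0.2288  0.036 ]
vA [0.6062 0.0356 0.015 ]
vB [0.5318 0.0106 0.015 ]
vC [0.4562 0.1912 0.015 ]
vD [0.5316 0.222  0.015 ]
knob [0.514  0.1574 0.1   ]
jar [ 0.7419 -0.1528  0.085 ]
[[-9.29849370e-01  3.67939716e-01 -7.17992233e-04  1.93082475e-01]
 [ 3.67940342e-01  9.29848653e-01 -1.17804219e-03  4.88081431e-01]
 [ 2.34175602e-04 -1.35958010e-03 -9.99999048e-01  4.04113882e-01]
 [ 0.00000000e+00  0.00000000e+00  0.00000000e+00  1.00000000e+00]]
```

```bash
A='python3 -m creep'; 
$A '[[[19,-36,-4,0,0,-1.2],[19,-36,-4,0,0,-1.2],[19,-36,-4,0,0,-1.2],[19,-36,-4,0,0,-1.2],[19,-36,-4,0,0,-1.2]]]' -0.2
$A '[[[19,-36,-4,0,0,-1.2],[19,-36,-4,0,0,-1.2],[19,-36,-4,0,0,-1.2],[19,-36,-4,0,0,-1.2],[19,-36,-4,0,0,-1.2]]]'
$A '[[[19,-36,-4,0,0,-1.2],[19,-36,-4,0,0,-1.2],[19,-36,-4,0,0,-1.2],[19,-36,-4,0,0,-1.2],[19,-36,-4,0,0,-1.2]]]'
python3 -c "from h import *;st()"
```

```text
time: 0.52
tool_pos: [0.2862, 0.3074, 0.3817]
tool_rot: [-3.141, -0.002, 2.669]
contact_force: [0.4, 0.2, 0.3]
opening: 0.0628
time: 0.93
tool_pos: [0.38, 0.1222, 0.3609]
tool_rot: [-3.141, -0.003, 2.561]
contact_force: [1.6, 0.8, -0.4]
opening: 0.0551
time: 1.35
tool_pos: [0.4739, -0.0629, 0.34]
tool_rot: [-3.141, -0.004, 2.449]
contact_force: [1.1, 0.4, -0.7]
opening: 0.0552
1.35 [ 0.4739 -0.0629  0.34  ] [-179.96   -0.22  140.32] [ 1.1  0.4 -0.7] [-0.   -0.01  0.01] 0.0552
```

```bash
python3 -m creep '[[[19,-35,-2,0,0,-1.5],[19,-35,-2,0,0,-1.5],[19,-35,-2,0,0,-1.5],[19,-35,-2,0,0,-1.5],[0,0,0,0,0,0]]]'
python3 - <<'E'
from h import *
s=wrist('pics/w1.png');st()
print(1.5*w2p('wrist',[.5532,-.2051,.07],s))
E
```

```text
time: 1.77
tool_pos: [0.5526, -0.2161, 0.328]
tool_rot: [-3.139, -0.005, 2.332]
contact_force: [-1.7, 1.1, -0.4]
opening: 0.0551
1.82 [ 0.5515 -0.2138  0.3278] [-179.86   -0.49  133.67] [0.2 0.6 0. ] [-0.03  0.    0.02] 0.055
[401.73468366 281.03989127]
```

View pics/w1.png

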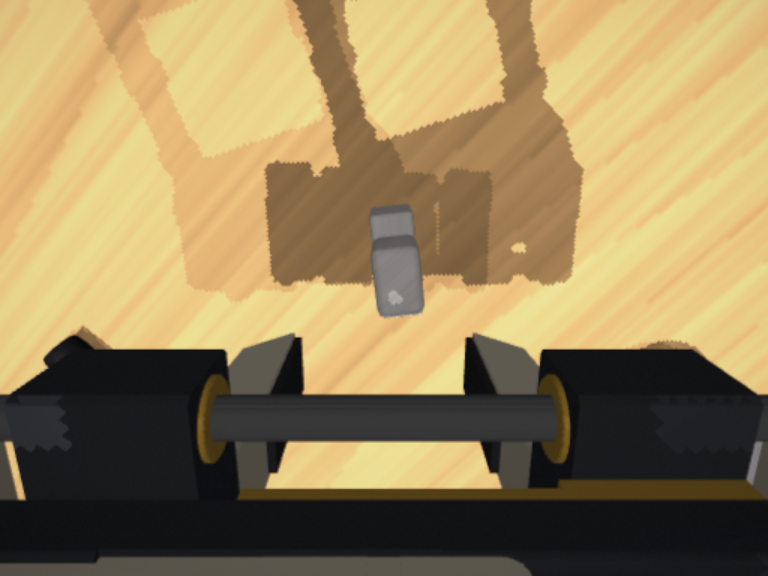

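The wrist view shows the tab's top face with corners (374,247), (417,245), (423,311), (380,316). The far end of the foot is at (371,213) to (412,210), and the block is turned slightly from the jaws.

```bash
python3 - <<'E'
from h import *
s=robot.observe()
q=[p2w('wrist',u/1.5,v/1.5,.07,s) for u,v in [(374,247),(417,245),(423,311),(380,316)]]
q=np.array(q);print(q.round(4));c=q.mean(0);d=(q[0]+q[1]-q[2]-q[3])/2
print(c,np.linalg.norm(d),np.degrees(np.arctan2(d[1],d[0])), np.linalg.norm(q[0]-q[1]))
T=tool(s);print('tool y ang',np.degrees(np.arctan2(T[1,1],T[0,1])),'delta',(c-T[:3,3])*1000)
E
```

```text
[[ 0.53   -0.1992  0.07  ]
 [ 0.5442 -0.1842  0.07  ]
 [ 0.5699 -0.2059  0.07  ]
 [ 0.5563 -0.2227  0.07  ]]
[ 0.55010288 -0.20299196  0.07      ] 0.034450355915638976 139.00424990077568 0.020697484683471372
tool y ang 43.67297644618747 delta [  -1.37354971   10.78907048 -257.84443409]
```

```bash
A='python3 -m creep'; 
$A '[[[-1,11,-20,-0.26,-0.44,5.3],[0,0,-25,0,0,0],[0,0,-20,0,0,0],[0,0,0,0,0,0]]]'
python3 - <<'E'
from h import *
s=robot.observe();st();T=tool(s);print(np.degrees(np.arctan2(T[1,1],T[0,1])),(T@[0,0,.159,1])[:3],np.array([.5501,-.2030])-(T@[0,0,.159,1])[:2],T[:3,2])
E
```

```text
time: 2.15
tool_pos: [0.5491, -0.201, 0.2605]
tool_rot: [3.141, -0.001, 2.429]
contact_force: [-1.0, 0.3, -0.1]
opening: 0.0551
2.15 [ 0.5491 -0.201   0.2605] [ 1.7999e+02 -5.0000e-02  1.3920e+02] [-1.   0.3 -0.1] [-0.    0.02 -0.04] 0.0551
49.19891229434862 [ 0.54901098 -0.20089206  0.101549  ] [ 0.00108902 -0.00210794] [-4.72864216e-04  7.20841035e-04 -9.99999628e-01]
```

```bash
A='python3 -m creep'; 
$A '[[[1,-2,-23,0,0,0],[0,0,-20,0,0,0],[0,0,0,0,0,0]]]'
$A '[[[0,0,0,0,0,0],[0,0,0,0,0,0],[0,0,0,0,0,0],[0,0,0,0,0,0],[0,0,0,0,0,0]]]' 1 30
python3 -c "from h import *;st()"
```

```text
time: 2.4
tool_pos: [0.5497, -0.2004, 0.2186]
tool_rot: [3.141, -0.001, 2.432]
contact_force: [-0.1, -0.2, -0.8]
opening: 0.0553
time: 2.82
tool_pos: [0.5506, -0.1992, 0.2247]
tool_rot: [3.14, 0.004, 2.434]
contact_force: [-1.1, 0.0, -0.2]
opening: 0.0263
2.82 [ 0.5506 -0.1992  0.2247] [179.9    0.23 139.47] [-1.1  0.  -0.2] [-0.09  0.13 -0.02] 0.0263
```

```bash
A='python3 -m creep'; 
$A '[[[0,0,0,0,0,0],[0,0,0,0,0,0]]]'
$A '[[[0,0,20,0,0,0],[0,0,35,0,0,0],[0,0,35,0,0,0]]]'
python3 -c "from h import *;st()"
```

```text
time: 2.98
tool_pos: [0.5507, -0.1993, 0.2257]
tool_rot: [3.139, 0.005, 2.434]
contact_force: [0.1, -0.1, -2.8]
opening: 0.0234
time: 3.23
tool_pos: [0.548, -0.1981, 0.3094]
tool_rot: [-3.14, -0.014, 2.434]
contact_force: [1.1, 0.7, -2.2]
opening: 0.0238
3.23 [ 0.548  -0.1981  0.3094] [-179.88   -0.78  139.43] [ 1.1  0.7 -2.2] [-0.02 -0.02 -0.  ] 0.0238
```

```bash
A='python3 -m creep'; 
$A '[[[0,27,2,0,0,6.8],[0,27,2,0,0,6.8],[0,27,2,0,0,6.8],[0,27,2,0,0,6.8],[0,27,2,0,0,6.8]]]'
$A '[[[0,27,2,0,0,6.8],[0,27,2,0,0,6.8],[0,27,2,0,0,6.8],[0,27,0,0,0,6.8],[0,0,0,0,0,0]]]'
python3 - <<'E'
from h import *
s=wrist('pics/w2.png');st()
T=tool(s);print(T[:3,2])
E
```

```text
time: 3.65
tool_pos: [0.5485, -0.0649, 0.328]
tool_rot: [-3.14, 0.002, 3.04]
contact_force: [1.0, 0.1, -3.1]
opening: 0.0235
time: 4.07
tool_pos: [0.5465, 0.0523, 0.334]
tool_rot: [3.14, 0.001, -2.735]
contact_force: [-0.4, -0.1, -2.7]
opening: 0.024
4.12 [0.5467 0.0506 0.334 ] [-1.7999e+02  1.0000e-02 -1.5700e+02] [-0.  -0.1 -3.3] [ 0.01  0.01 -0.02] 0.0237
[ 2.46356000e-04  1.32676537e-03 -9.99999090e-01]
```

View pics/w2.png

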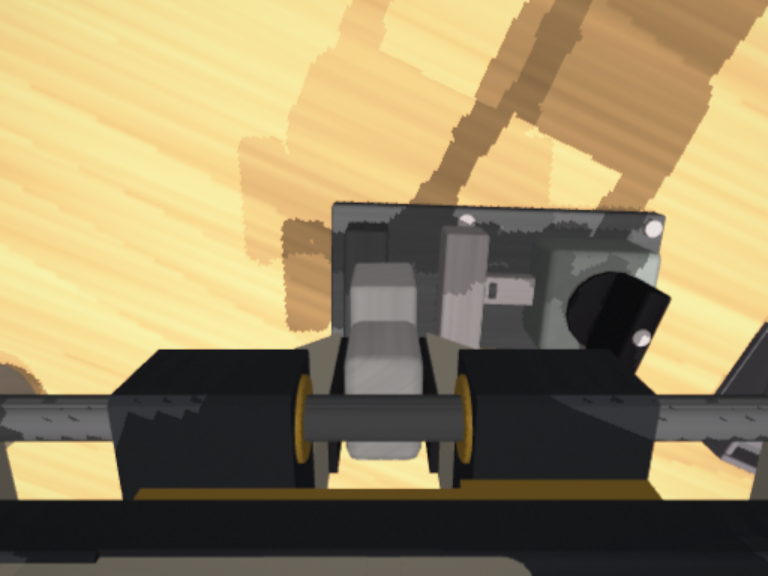

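The held block is over the vise, with its foot edge at (355,264) to (413,263). The base corners are at (333,203) and (664,215), the moving jaw's corners at (442,227) and (489,229), and the knob pin at about (642,338). I'll enlarge this view to read it better.

```bash
python3 - <<'E'
import cv2
i=cv2.imread('pics/w2.png')[195:365,325:525]
cv2.imwrite('pics/w2c.png',cv2.resize(i,None,fx=3.5,fy=3.5,interpolation=cv2.INTER_CUBIC))
E
```

```text
(no output)
```

View pics/w2c.png

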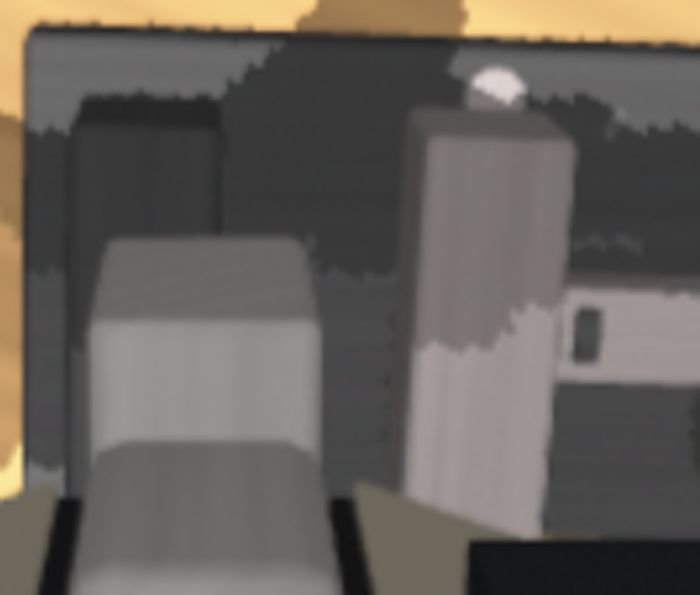

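The crop gives:
- **Fixed jaw top:** (78,127) to (218,127)
- **Moving jaw top:** (427,138) to (575,143), with its face edge ending at (405,500)
- **Block foot top edge:** (92,322) to (320,322)
- **Block foot bottom edge:** (112,242) to (300,240)

```bash
python3 - <<'E'
from h import *
from scipy.optimize import least_squares
s=robot.observe()
C=lambda x,y:((325+x/3.5)/1.5,(195+y/3.5)/1.5)
f=lambda uv,z:p2w('wrist',*uv,z,s)
pts=[(C(33,33),.015,(45,-100)),((664/1.5,214/1.5),.015,(45,100)),(C(78,125),.045,(35,-90)),(C(219,125),.045,(35,-66))]
W=np.array([f(a,z)[:2] for a,z,_ in pts]);V=np.array([v for *_,v in pts])/1000
def g(p,V): c,sn=np.cos(p[2]),np.sin(p[2]);return p[:2]+V@np.array([[c,sn],[-sn,c]])
r=least_squares(lambda p:(g(p,V)-W).ravel(),[.5315,.115,.39]);p=r.x;print('vise',p,np.degrees(p[2]),'res',(g(p,V)-W).round(4).tolist())
inv=lambda w:(np.asarray(w)[:2]-p[:2])@np.array([[np.cos(p[2]),-np.sin(p[2])],[np.sin(p[2]),np.cos(p[2])]])*1000
for nm,uv,z in [('jawTL',C(427,136),.045),('jawTR',C(576,141),.045),('jawface low',C(405,495),.045),('baseleftlow',C(22,495),.015),
 ('footL',C(90,322),.144),('footR',C(321,322),.144),('foot botL',C(107,240),.108),('foot botR',C(304,240),.108),('pin',(642/1.5,338/1.5),.1005),('knobdisc top',(605/1.5,272/1.5),.067),('barcorner',(671/1.5,297/1.5),.1)]:
    w=f(uv,z);print(nm,w.round(4),inv(w).round(1))
T=tool(s);print('tcp in vise',inv(T[:3,3]),'tool y',np.degrees(np.arctan2(T[1,1],T[0,1])))
np.save('vise.npy',p)
E
```

```text
vise [0.45501443 0.08569366 0.43158144] 24.727795131501864 res [[0.013, 0.0036], [0.0005, 0.003], [-0.006, -0.0042], [-0.0075, -0.0024]]
jawTL [0.511 0.073 0.045] [ 45.6 -35. ]
jawTR [0.5027 0.0945 0.045 ] [ 47. -12.]
jawface low [0.5664 0.0948 0.045 ] [104.9 -38.3]
baseleftlow [0.6034 0.0389 0.015 ] [ 115.2 -104.5]
footL [0.5292 0.0308 0.144 ] [ 44.5 -80.9]
footR [0.5202 0.0522 0.144 ] [ 45.2 -57.7]
foot botL [0.5298 0.0309 0.108 ] [ 45.  -81.1]
foot botR [0.5205 0.0526 0.108 ] [ 45.7 -57.4]
pin [0.5131 0.1642 0.1005] [85.6 47. ]
knobdisc top [0.4948 0.1507 0.067 ] [63.4 42.4]
barcorner [0.4912 0.1662 0.1   ] [66.5 58. ]
tcp in vise [ 68.59634065 -70.2005213 ] tool y 113.00153856832965
```

```bash
python3 - <<'E'
from h import *
from scipy.optimize import least_squares
s=robot.observe()
C=lambda x,y:((325+x/3.5)/1.5,(195+y/3.5)/1.5)
f=lambda uv,z:p2w('wrist',*uv,z,s)
pts=[(C(33,33),.015,(-45,-100)),((664/1.5,214/1.5),.015,(-45,100)),(C(78,125),.045,(-35,-90)),(C(219,125),.045,(-35,-66))]
W=np.array([f(a,z)[:2] for a,z,_ in pts]);V=np.array([v for *_,v in pts])/1000
def g(p,V): c,sn=np.cos(p[2]),np.sin(p[2]);return p[:2]+V@np.array([[c,sn],[-sn,c]])
r=least_squares(lambda p:(g(p,V)-W).ravel(),[.5315,.115,.39]);p=r.x;print('vise',p,np.degrees(p[2]),'res',(g(p,V)-W).round(4).tolist())
R=np.array([[np.cos(p[2]),-np.sin(p[2])],[np.sin(p[2]),np.cos(p[2])]])
inv=lambda w:(np.asarray(w)[:2]-p[:2])@R*1000
for nm,uv,z in [('jawTL',C(427,136),.045),('jawTR',C(576,141),.045),('jawface low',C(405,495),.045),('baseleftlow',C(22,495),.015),
 ('footL',C(90,322),.144),('footR',C(321,322),.144),('foot botL',C(107,240),.108),('foot botR',C(304,240),.108),('pin',(642/1.5,338/1.5),.1005),('barcorner',(671/1.5,297/1.5),.1)]:
    w=f(uv,z);print(nm,w.round(4),inv(w).round(1))
T=tool(s);print('tcp in vise',inv(T[:3,3]),'tool y',np.degrees(np.arctan2(T[1,1],T[0,1])))
print('1mm vise x,y in world',R[:,0],R[:,1])
np.save('vise.npy',p)
E
```

```text
vise [0.53076625 0.11786591 0.37166177] 21.294650667033206 res [[0.0005, -0.0018], [-0.001, 0.0024], [0.0004, -0.0015], [0.0002, 0.0009]]
jawTL [0.511 0.073 0.045] [-34.7 -34.6]
jawTR [0.5027 0.0945 0.045 ] [-34.6 -11.6]
jawface low [0.5664 0.0948 0.045 ] [ 24.8 -34.4]
baseleftlow [0.6034 0.0389 0.015 ] [ 39.  -99.9]
footL [0.5292 0.0308 0.144 ] [-33.  -80.6]
footR [0.5202 0.0522 0.144 ] [-33.7 -57.4]
foot botL [0.5298 0.0309 0.108 ] [-32.5 -80.7]
foot botR [0.5205 0.0526 0.108 ] [-33.2 -57.1]
pin [0.5131 0.1642 0.1005] [ 0.4 49.6]
barcorner [0.4912 0.1662 0.1   ] [-19.3  59.4]
tcp in vise [ -9.58657311 -68.43206912] tool y 113.00153856832965
1mm vise x,y in world [0.93172514 0.36316424] [-0.36316424  0.93172514]
```

```bash
A='python3 -m creep'; 
$A '[[[-4,18.6,0,0,0,-1.7],[0,0,-8,0,0,0],[0,0,0,0,0,0]]]'
python3 - <<'E'
from h import *
s=robot.observe();st();T=tool(s);p=np.load('vise.npy')
R=np.array([[np.cos(p[2]),-np.sin(p[2])],[np.sin(p[2]),np.cos(p[2])]])
v=(T[:2,3]-p[:2])@R*1000;print(v,'want -6.6 -49.6',np.degrees(np.arctan2(T[1,1],T[0,1])),R@(np.array([-6.6,-49.6])-v),T[:3,2])
E
```

```text
time: 4.37
tool_pos: [0.5426, 0.0686, 0.3252]
tool_rot: [-3.14, -0.001, -2.775]
contact_force: [-0.6, -0.8, -2.5]
opening: 0.0239
4.37 [0.5426 0.0686 0.3252] [-1.7993e+02 -5.0000e-02 -1.5902e+02] [-0.6 -0.8 -2.5] [ 0.01  0.06 -0.01] 0.0239
[ -6.91980177 -50.22875045] want -6.6 -49.6 110.98216321439337 [0.06962767 0.70196317] [-4.06593454e-04 -1.54387183e-03 -9.99998726e-01]
```

```bash
A='python3 -m creep'; 
$A '[[[0,0.6,-25,0,0,0.2],[0,0,-25,0,0,0],[0,0,-20,0,0,0],[0,0,0,0,0,0]]]'
python3 - <<'E'
from h import *
s=robot.observe();st();T=tool(s);p=np.load('vise.npy')
R=np.array([[np.cos(p[2]),-np.sin(p[2])],[np.sin(p[2]),np.cos(p[2])]])
v=(T[:2,3]-p[:2])@R*1000;print(v,np.degrees(np.arctan2(T[1,1],T[0,1])),R@(np.array([-6.6,-49.6])-v),T[:3,2])
E
```

```text
time: 4.7
tool_pos: [0.5449, 0.0661, 0.2588]
tool_rot: [-3.136, 0.012, -2.779]
contact_force: [0.1, -0.6, -3.1]
opening: 0.024
4.7 [0.5449 0.0661 0.2588] [-179.7     0.68 -159.24] [ 0.1 -0.6 -3.1] [0.08 0.07 0.01] 0.024
[ -5.59473281 -53.40475306] 110.76004124476344 [-2.31838298  3.17990697] [ 1.28739775e-02 -6.32071330e-04 -9.99916927e-01]
```

```bash
A='python3 -m creep'; 
$A '[[[-2.3,3.2,0,0,0.74,0.4],[0,0,0,0,0,0]]]'
cat > v.py <<'E'
from h import *
s=robot.observe();st();T=tool(s);p=np.load('vise.npy')
R=np.array([[np.cos(p[2]),-np.sin(p[2])],[np.sin(p[2]),np.cos(p[2])]])
v=(T[:2,3]-p[:2])@R*1000;print(v,np.degrees(np.arctan2(T[1,1],T[0,1])),R@(np.array([-6.6,-49.6])-v),T[:3,2])
E
python3 v.py
```

```text
time: 4.87
tool_pos: [0.5428, 0.0675, 0.2585]
tool_rot: [-3.141, -0.002, -2.775]
contact_force: [0.1, -0.0, -2.1]
opening: 0.0239
4.87 [0.5428 0.0675 0.2585] [-1.7999e+02 -1.3000e-01 -1.5901e+02] [ 0.1 -0.  -2.1] [ 0.06  0.02 -0.01] 0.0239
[ -7.09155857 -51.34122864] 110.99209425195423 [-0.17435451  1.80086299] [-0.0020995  -0.00100477 -0.99999729]
```

```bash
A='python3 -m creep'; 
$A '[[[0,2,-7,0,-0.1,0.3],[0,0,-6,0,0,0],[0,0,0,0,0,0]]]'; python3 v.py
$A '[[[0,0,-3,0,0,0],[0,0,0,0,0,0]]]'; python3 v.py
```

```text
time: 5.12
tool_pos: [0.543, 0.0682, 0.2448]
tool_rot: [-3.14, -0.0, -2.772]
contact_force: [-0.7, -0.4, -3.4]
opening: 0.0241
5.12 [0.543  0.0682 0.2448] [-1.7991e+02 -2.0000e-02 -1.5880e+02] [-0.7 -0.4 -3.4] [0.05 0.09 0.03] 0.0241
[ -6.62287183 -50.72889431] 111.19846046625418 [-0.38866379  1.06012544] [ 2.68503644e-04 -1.63124270e-03 -9.99998633e-01]
time: 5.28
tool_pos: [0.5429, 0.068, 0.2409]
tool_rot: [-3.14, -0.002, -2.772]
contact_force: [-0.1, 0.1, -3.0]
opening: 0.0237
5.28 [0.5429 0.068  0.2409] [-1.7993e+02 -9.0000e-02 -1.5881e+02] [-0.1  0.1 -3. ] [ 0.08  0.04 -0.04] 0.0237
[ -6.83017663 -50.84989381] 111.1878195174764 [-0.23945538  1.24814941] [-9.85910185e-04 -1.77315154e-03 -9.99997942e-01]
```

```bash
A='python3 -m creep'; 
$A '[[[0,0,-1.5,0,0,0],[0,0,0,0,0,0]]]'; $A '[[[0,0,-1.5,0,0,0],[0,0,0,0,0,0]]]';  python3 v.py
```

```text
time: 5.45
tool_pos: [0.5429, 0.068, 0.2391]
tool_rot: [-3.14, -0.002, -2.772]
contact_force: [-0.3, -0.7, -3.1]
opening: 0.0237
time: 5.62
tool_pos: [0.543, 0.068, 0.2376]
tool_rot: [-3.14, -0.002, -2.772]
contact_force: [-0.2, 0.2, -2.0]
opening: 0.0238
5.62 [0.543  0.068  0.2376] [-1.7992e+02 -9.0000e-02 -1.5881e+02] [-0.2  0.2 -2. ] [ 0.06  0.07 -0.01] 0.0238
[ -6.73160554 -50.85830757] 111.19225438922169 [-0.33435213  1.22019122] [-9.19751899e-04 -1.82918541e-03 -9.99997904e-01]
```

```bash
A='python3 -m creep'; 
for k in 1 2; do $A '[[[0,0,-1,0,0,0],[0,0,0,0,0,0]]]'; done | grep -E 'pos|force'
```

```text
tool_pos: [0.543, 0.0681, 0.2367]
contact_force: [0.1, 1.1, -2.2]
tool_pos: [0.5431, 0.0681, 0.2357]
contact_force: [0.2, -0.9, -2.4]
```

```bash
A='python3 -m creep'; 
for k in 1 2 3; do $A '[[[0,0,-1,0,0,0],[0,0,0,0,0,0]]]'; done | grep -E 'pos|force'
```

```text
tool_pos: [0.5431, 0.0681, 0.2347]
contact_force: [0.5, -0.1, -2.7]
tool_pos: [0.5431, 0.0681, 0.2336]
contact_force: [-0.7, 0.1, -2.6]
tool_pos: [0.5431, 0.0681, 0.2325]
contact_force: [0.1, -0.3, -3.5]
```

```bash
python3 - <<'E'
from h import *
i=viewer.read_camera('side');s=wrist('pics/w3.png')
c=w2p('side',[.548,.068,.06]);u,v=map(int,c);print(c)
a=cv2.resize(i[v-45:v+45,u-60:u+60],(480,360),interpolation=cv2.INTER_CUBIC)
b=cv2.imread('pics/w3.png')[180:480,250:650];b=cv2.resize(b,(480,360))
cv2.imwrite('pics/c3.png',cv2.resize(np.hstack([a,b]),(800,300)));st()
E
```

```text
[292.08286755 226.19951773]
6.55 [0.5432 0.0681 0.2327] [-1.7989e+02 -2.0000e-02 -1.5880e+02] [ 0.5  0.3 -3. ] [0.02 0.07 0.02] 0.0235
```

View pics/c3.png

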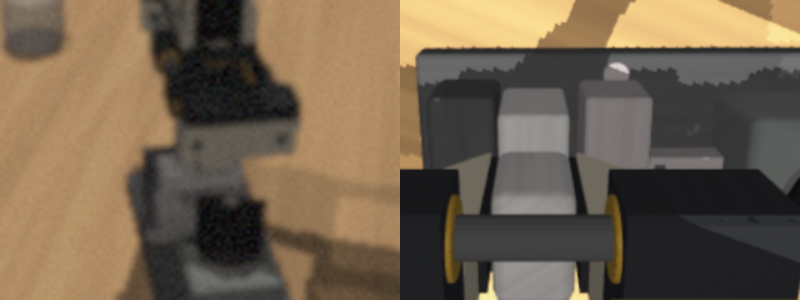

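The wrist crop on the right shows the block upright between the jaws with a gap on each side. Its foot top edge is at (500,114) to (568,114) and its foot bottom edge at about (503,90) to (565,90). Next I'll work out its height from these.

```bash
python3 - <<'E'
from h import *
s=robot.observe()
i=cv2.imread('pics/w3.png')[240:360,300:520]
cv2.imwrite('pics/c4.png',cv2.resize(i,None,fx=3.6,fy=3.6,interpolation=cv2.INTER_CUBIC))
p=np.load('vise.npy');R=np.array([[np.cos(p[2]),-np.sin(p[2])],[np.sin(p[2]),np.cos(p[2])]])
for b in (.005,.010,.015,.02,.025):
    o=[]
    for x,y,h in ((500,114,.036),(568,114,.036),(503,90,0),(565,90,0)):
        w=p2w('wrist',(x-150)/1.5,(y+180)/1.5,b+h,s);o+=((w[:2]-p[:2])@R*1000).round(1).tolist()
    print(b,o)
E
```

```text
0.005 [-27.3, -63.0, -27.3, -38.8, -26.7, -64.0, -26.7, -37.7]
0.01 [-28.9, -62.6, -28.8, -39.1, -28.0, -63.7, -28.0, -38.0]
0.015 [-30.4, -62.3, -30.4, -39.5, -29.3, -63.4, -29.3, -38.3]
0.02 [-32.0, -61.9, -32.0, -39.8, -30.6, -63.1, -30.6, -38.6]
0.025 [-33.6, -61.6, -33.6, -40.2, -32.0, -62.8, -31.9, -38.9]
```

View pics/c4.png

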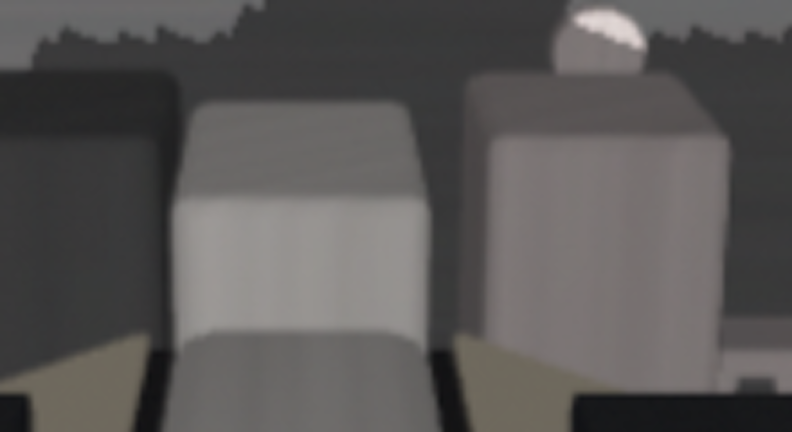

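The enlarged crop puts the block's underside within about 3 mm of the bed, with roughly 4 mm clear on each side. I'll keep going down in small steps until I feel contact.

```bash
A='python3 -m creep'; 
for k in 1 2; do $A '[[[0,0,-1,0,0,0],[0,0,0,0,0,0]]]'; done | grep -E 'pos|force'
```

```text
tool_pos: [0.5432, 0.0681, 0.2317]
contact_force: [-0.0, 0.3, -2.8]
tool_pos: [0.5432, 0.0681, 0.2306]
contact_force: [-0.4, -0.3, -3.1]
```

```bash
A='python3 -m creep'; 
for k in 1 2 3; do $A '[[[0,0,-1,0,0,0],[0,0,0,0,0,0]]]'; done | grep -E 'pos|force'
```

```text
tool_pos: [0.5432, 0.0681, 0.2295]
contact_force: [-0.8, -0.1, -2.7]
tool_pos: [0.5433, 0.0681, 0.2285]
contact_force: [0.1, 0.3, -2.6]
tool_pos: [0.5433, 0.0681, 0.2286]
contact_force: [-0.4, 0.6, -2.8]
```

```bash
A='python3 -m creep'; 
for k in 1 2; do $A '[[[0,0,-1,0,0,0],[0,0,0,0,0,0]]]'; done | grep -E 'pos|force'; python3 v.py
```

```text
tool_pos: [0.5434, 0.0681, 0.2284]
contact_force: [0.6, -0.1, -3.6]
tool_pos: [0.5434, 0.068, 0.2284]
contact_force: [-0.4, -0.5, -3.0]
7.72 [0.5434 0.068  0.2284] [-1.7981e+02  1.4000e-01 -1.5879e+02] [-0.4 -0.5 -3. ] [0.08 0.01 0.03] 0.0237
[ -6.3228625  -51.03215653] 111.21236554361198 [-0.77832402  1.23372981] [ 0.00356073 -0.00218891 -0.99999126]
```

```bash
A='python3 -m creep'; 
$A '[[[0,0,-4,0,0,0]]]' | grep -E 'pos|force';python3 v.py
```

```text
tool_pos: [0.5437, 0.068, 0.227]
contact_force: [-11.0, -0.2, 42.1]
7.8 [0.5437 0.068  0.227 ] [-179.76    0.26 -158.78] [-11.   -0.2  42.1] [0.51 1.94 0.07] 0.0237
[ -6.00306566 -51.13075418] 111.21991976129661 [-1.11209392  1.20945694] [ 0.00582506 -0.00226508 -0.99998047]
```

```bash
A='python3 -m creep'; 
$A '[[[0,0,1,0,0,0]]]' | grep -E 'pos|force'
python3 - <<'E'
from h import *
s=wrist('pics/w5.png');st()
I={k:cv2.cvtColor(cv2.imread(f'pics/{k}.png'),cv2.COLOR_BGR2GRAY) for k in('w2','w3','w5')}
# bright front edge of foot top: vertical gradient along centre column of the block
for k,g in I.items():
    col=g[240:345,375:395].astype(float).mean(1);d=np.gradient(cv2.GaussianBlur(col[:,None],(1,5),1)[:,0])
    o=np.argsort(-abs(d))[:8];print(k,sorted((int(i)+240,round(d[i],1)) for i in o))
    row=g[300:310,330:440].astype(float).mean(0);d=np.gradient(row);o=np.argsort(-abs(d))[:8];print('  row',sorted((int(i)+330,round(d[i],1)) for i in o))
E
```

```text
tool_pos: [0.5438, 0.0681, 0.2286]
contact_force: [0.8, -0.4, -2.7]
7.93 [0.544  0.0681 0.2288] [-179.72    0.36 -158.78] [-0.7 -1.5 -2.3] [0.02 0.02 0.02] 0.0233
w2 [(261, np.float64(8.0)), (262, np.float64(11.0)), (263, np.float64(10.6)), (286, np.float64(9.3)), (287, np.float64(8.3)), (319, np.float64(-7.4)), (320, np.float64(-10.8)), (321, np.float64(-10.5))]
  row [(330, np.float64(-46.2)), (331, np.float64(-44.4)), (332, np.float64(-18.5)), (350, np.float64(19.2)), (351, np.float64(16.6)), (415, np.float64(-13.0)), (416, np.float64(-20.8)), (417, np.float64(-16.5))]
w3 [(267, np.float64(10.1)), (268, np.float64(11.3)), (269, np.float64(8.7)), (294, np.float64(8.1)), (295, np.float64(8.2)), (330, np.float64(-7.9)), (331, np.float64(-10.7)), (332, np.float64(-10.0))]
  row [(346, np.float64(18.8)), (347, np.float64(30.4)), (348, np.float64(26.2)), (349, np.float64(11.6)), (418, np.float64(-18.5)), (419, np.float64(-24.2)), (420, np.float64(-16.8)), (435, np.float64(12.4))]
w5 [(266, np.float64(8.7)), (267, np.float64(11.4)), (268, np.float64(10.3)), (293, np.float64(8.3)), (294, np.float64(8.8)), (330, np.float64(-9.5)), (331, np.float64(-11.4)), (332, np.float64(-9.0))]
  row [(346, np.float64(15.9)), (347, np.float64(28.8)), (348, np.float64(25.8)), (418, np.float64(-14.6)), (419, np.float64(-25.4)), (420, np.float64(-21.4)), (438, np.float64(12.3)), (439, np.float64(12.5))]
```

The edge positions show that the block slid about 12 mm up in the grip when it briefly caught on a jaw top. It then dropped into the slot, and the firm contact at TCP z = 0.2284 is the bed. I'll release it, lift, and look.

```bash
A='python3 -m creep'; 
$A '[[[0,0,0,0,0,0],[0,0,0,0,0,0],[0,0,0,0,0,0],[0,0,0,0,0,0],[0,0,0,0,0,0]]]' -0.2 | grep -E 'pos|force|open'
$A '[[[0,0,25,0,0,0],[0,0,35,0,0,0],[0,0,35,0,0,0],[-15,30,6,0,0,0],[0,0,0,0,0,0]]]' | grep -E 'pos|force|open'
python3 - <<'E'
from h import *
s=wrist('pics/w6.png');st();T=tool(s);print(T[:3,2])
E
```

```text
tool_pos: [0.5444, 0.068, 0.228]
contact_force: [-0.2, 0.4, 1.1]
opening: 0.0523
tool_pos: [0.5284, 0.0979, 0.33]
contact_force: [-0.6, 0.7, -0.5]
opening: 0.0552
8.82 [0.5297 0.0962 0.3302] [-1.7975e+02  1.6000e-01 -1.5892e+02] [1.2 0.6 1. ] [ 0.02  0.   -0.01] 0.0553
[ 0.00133397 -0.0012859  -0.99999828]
```

View pics/w6.png

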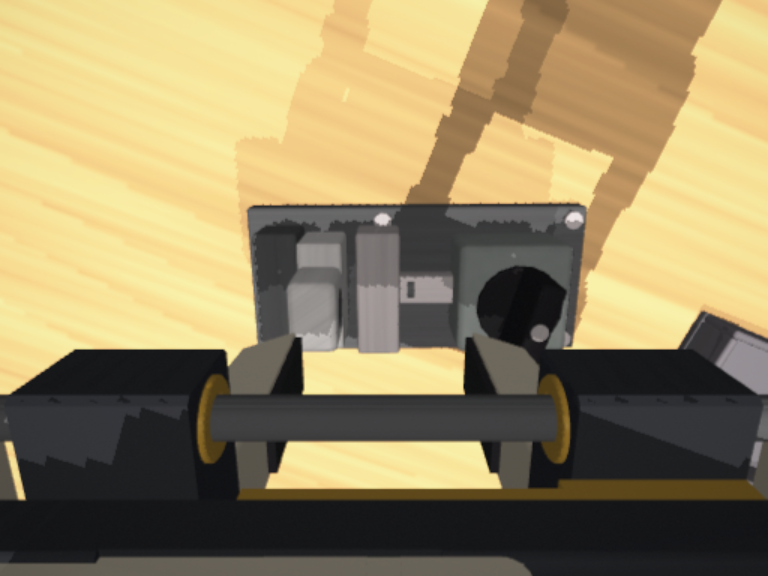

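The block stands upright between the jaws, near the fixed jaw, and the knob pin is at about (540,333). Next I'll enlarge the knob with the contrast raised to read the bar's angle.

```bash
python3 - <<'E'
from h import *
i=cv2.imread('pics/w6.png')[235:355,450:600].astype(float)
i=np.clip(255*(i/255)**.45,0,255).astype('uint8')
cv2.imwrite('pics/c6.png',cv2.resize(i,None,fx=5,fy=5,interpolation=cv2.INTER_CUBIC))
s=robot.observe();p=np.load('vise.npy');R=np.array([[np.cos(p[2]),-np.sin(p[2])],[np.sin(p[2]),np.cos(p[2])]])
pin=p2w('wrist',540/1.5,333/1.5,.1005,s);print(pin,'pred',p[:2]+R@[0,.05])
E
```

```text
[0.51434125 0.16399995 0.1005    ] pred [0.51260803 0.16445216]
```

View pics/c6.png

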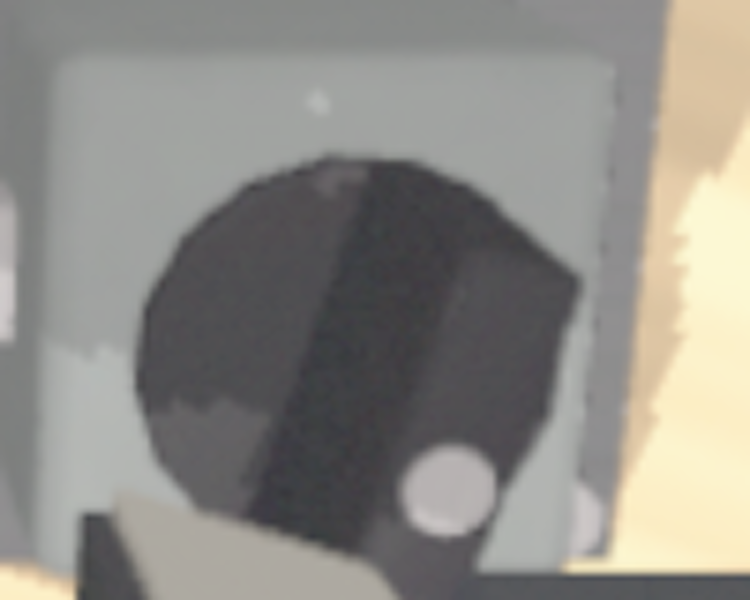

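The knob crop shows the pin at (450,490), the end corners of the bar's top at (470,243) and (580,282), and its left edge running from (462,255) to (382,520).

```bash
python3 - <<'E'
from h import *
s=robot.observe()
f=lambda x,y,z=.1:p2w('wrist',(450+x/5)/1.5,(235+y/5)/1.5,z,s)
a=lambda d:np.degrees(np.arctan2(d[1],d[0]))
pin=f(450,490,.1005);l=f(470,243);r=f(580,282);m=(l+r)/2
print(pin,np.linalg.norm(l-r),np.linalg.norm(m-pin),a(m-pin),a(f(462,255)-f(382,520)),a(r-l)-90+180)
T=tool(s);print('tool y',a(T[:2,1]),'d',(pin-T[:3,3])*1000,np.degrees(s['qpos']))
E
```

```text
[0.51434125 0.16399995 0.1005    ] 0.010480759261678288 0.021549524651999313 -171.95321516708103 -170.31801442044312 181.40090682133177
tool y 111.07800437245828 d [ -15.39513347   67.7572443  -229.70775959] [   2.18855547   24.98153298   91.60185263   -0.20953831   63.17857462
 -108.79565662]
```

```bash
A='python3 -m creep'; 
$A '[[[-8,34,-10,0,0,-6],[-8,34,-10,0,0,-6],[0,0,-10,0,0,0],[0,0,0,0,0,0]]]' | grep -E 'pos|force|open'
cat > k.py <<'E'
from h import *
s=robot.observe();st();T=tool(s);g=(T@[0,0,.159,1])[:3]
print('err mm',(np.array([.5137,.1642,.091])-g)*1000,'tooly',np.degrees(np.arctan2(T[1,1],T[0,1])),T[:2,2])
E
python3 k.py
```

```text
tool_pos: [0.514, 0.1648, 0.2986]
contact_force: [-0.2, -0.3, -0.7]
opening: 0.0551
9.15 [0.514  0.1648 0.2986] [-179.62    0.29 -171.57] [-0.2 -0.3 -0.7] [0.07 0.01 0.  ] 0.0551
err mm [ -1.27925432   0.30290749 -48.61276989] tooly 98.43215858768819 [ 0.00591488 -0.00581036]
```

```bash
A='python3 -m creep'; 
$A '[[[-0.5,0,-20,0.33,0.34,0.6],[0,0,-16,0,0,0],[0,0,-10,0,0,0],[0,0,0,0,0,0]]]' | grep -E 'force'
python3 k.py
```

```text
contact_force: [-0.9, -0.4, -0.1]
9.48 [0.5143 0.1635 0.2501] [-1.7998e+02 -8.0000e-02 -1.7080e+02] [-0.9 -0.4 -0.1] [0.03 0.03 0.06] 0.055
err mm [-0.3865331   0.79894961 -0.12147154] tooly 99.20132007774478 [-0.00130044 -0.0006044 ]
```

```bash
A='python3 -m creep'; 
$A '[[[0,0.6,0,0,0,0],[0,0,0,0,0,0],[0,0,0,0,0,0],[0,0,0,0,0,0],[0,0,0,0,0,0]]]' 1 25 | grep -E 'open'
$A '[[[0,0,0,0,0,0],[0,0,0,0,0,0],[0,0,0,0,0,0],[0,0,0,0,0,0]]]' | grep -E 'open'
python3 k.py
```

```text
opening: 0.026
opening: 0.0121
10.23 [0.5152 0.1655 0.2528] [ 179.66    0.18 -170.99] [ 0.7 -3.6 -2.3] [-0.93 -0.3  -0.12] 0.0121
err mm [-1.87299574 -2.27157223 -2.76087679] tooly 99.00960150046888 [0.00209621 0.0063314 ]
```

```bash
A='python3 -m creep'; 
for i in 1; do $A '[[[0,-1,0,0,0,-3],[0,0,0,0,0,-3]]]' >/dev/null; python3 k.py; $A '[[[0,0,0,0,0,-3],[0,0,0,0,0,-3]]]'>/dev/null; python3 k.py; done
```

```text
10.4 [0.5151 0.165  0.2528] [ 179.63    0.19 -177.04] [ 1.3 -0.2 -2.2] [-0.24 -0.06  0.13] 0.0119
err mm [-1.83723789 -1.87508065 -2.75511035] tooly 92.95942627085692 [0.00289994 0.0066271 ]
10.57 [0.515  0.1649 0.2527] [179.68   0.18 176.75] [ 0.3  1.  -2.1] [-0.   -0.08  0.17] 0.0116
err mm [-1.86658579 -1.56651233 -2.75081894] tooly 86.75569323763271 [0.0034847  0.00531126]
```

```bash
cat > t.py <<'E'
from h import *
s=robot.observe();T=tool(s);a=np.degrees(np.arctan2(T[1,1],T[0,1]))
print(round(s['time'],2),'turned %.2f'%(99-a),'tz %.3f'%s['torque'][2],np.round(s['torque'][:2],2),np.round(s['contact_force'],1),np.round(T[:3,3]*1000,1),np.round(T[:2,2],4))
E
A='python3 -m creep'; 
for i in 1 2 3 4 5; do $A '[[[0,0,0,0,0,-3],[0,0,0,0,0,-3]]]' >/dev/null; python3 t.py; done
```

```text
10.73 turned 18.48 tz 0.179 [0.03 0.02] [ 0.3  0.8 -1.4] [514.9 164.8 252.7] [0.0038 0.0042]
10.9 turned 24.71 tz 0.193 [ 0.09 -0.05] [ 0.4  0.4 -1.8] [514.8 164.8 252.7] [0.004  0.0031]
11.07 turned 30.94 tz 0.207 [-0. -0.] [-0.2  1.3 -2.2] [514.7 164.7 252.7] [0.004 0.002]
11.23 turned 37.18 tz 0.204 [0.05 0.  ] [ 0.5  0.9 -1.2] [514.6 164.6 252.7] [0.0039 0.001 ]
11.4 turned 43.42 tz 0.148 [ 0.1 -0. ] [ 0.1  0.8 -2.5] [514.5 164.5 252.7] [ 0.0037 -0.    ]
```

```bash
A='python3 -m creep'; 
for i in 1 2 3 4 5 6; do $A '[[[0,0,0,0,0,-2]]]' >/dev/null; python3 t.py; done
```

```text
11.48 turned 45.54 tz 0.141 [ 0.09 -0.04] [ 0.3  0.3 -2.2] [514.4 164.5 252.7] [ 0.0036 -0.0004]
11.57 turned 47.62 tz 0.215 [ 0.09 -0.05] [-0.2  0.4 -1.3] [514.4 164.4 252.7] [ 0.0035 -0.0007]
11.65 turned 49.69 tz 0.207 [ 0.06 -0.04] [ 0.7  1.2 -2.8] [514.3 164.4 252.7] [ 0.0034 -0.001 ]
11.73 turned 51.77 tz 0.178 [ 0.15 -0.03] [-0.1  1.  -2.2] [514.3 164.4 252.8] [ 0.0033 -0.0013]
11.82 turned 53.83 tz 0.200 [ 0.05 -0.03] [ 0.8  0.8 -3. ] [514.3 164.4 252.7] [ 0.0031 -0.0017]
11.9 turned 55.90 tz 0.225 [ 0.12 -0.04] [ 0.7  1.1 -1.9] [514.2 164.3 252.7] [ 0.0029 -0.002 ]
```

```bash
A='python3 -m creep'; 
for i in 1 2 3 4 ; do $A '[[[0,0,0,0,0,-2]]]' >/dev/null; python3 t.py; done
```

```text
11.98 turned 57.97 tz 0.191 [0.09 0.01] [ 0.9  1.1 -2. ] [514.2 164.4 252.7] [ 0.0027 -0.0023]
12.07 turned 60.05 tz 0.196 [ 0.14 -0.03] [ 0.1  0.6 -1.2] [514.1 164.3 252.7] [ 0.0027 -0.0025]
12.15 turned 62.12 tz 0.202 [ 0.11 -0.01] [ 0.2  0.4 -1.9] [514.1 164.3 252.7] [ 0.0023 -0.0028]
12.23 turned 64.18 tz 0.258 [ 0.15 -0.  ] [ 0.5  0.7 -3.2] [514.1 164.3 252.8] [ 0.0023 -0.0031]
```

```bash
A='python3 -m creep'; 
for i in 1 2 3 4 ; do $A '[[[0,0,0,0,0,-2]]]' >/dev/null; python3 t.py; done
```

```text
12.32 turned 66.26 tz 0.209 [ 0.04 -0.02] [ 0.1  0.3 -2.1] [514.  164.3 252.7] [ 0.0021 -0.0033]
12.4 turned 68.33 tz 0.166 [ 0.14 -0.01] [ 0.5  1.3 -1.7] [514.  164.3 252.7] [ 0.0018 -0.0036]
12.48 turned 70.40 tz 0.221 [0.12 0.  ] [-0.4  1.1 -1.9] [513.9 164.3 252.8] [ 0.0016 -0.0038]
12.57 turned 72.47 tz 0.210 [ 0.14 -0.01] [ 1.1  1.1 -1.8] [513.9 164.3 252.7] [ 0.0013 -0.004 ]
```

```bash
A='python3 -m creep'; 
for i in 1 2 3 ; do $A '[[[0,0,0,0,0,-2]]]' >/dev/null; python3 t.py; done
```

```text
12.65 turned 74.54 tz 0.196 [ 0.08 -0.01] [ 0.5  0.5 -2.2] [513.8 164.2 252.7] [ 0.0011 -0.0041]
12.73 turned 76.60 tz 0.238 [0.18 0.03] [ 1.8 -0.  -2.5] [513.8 164.2 252.7] [ 0.0009 -0.0043]
12.82 turned 78.67 tz 0.225 [ 0.14 -0.  ] [ 1.2  1.4 -2.4] [513.7 164.2 252.7] [ 0.0006 -0.0045]
```

```bash
A='python3 -m creep'; 
for i in 1 2 3 ; do $A '[[[0,0,0,0,0,-2]]]' >/dev/null; python3 t.py; done
```

```text
12.9 turned 80.73 tz 0.233 [ 0.14 -0.01] [ 0.5  1.5 -1.4] [513.7 164.2 252.7] [ 0.0003 -0.0047]
12.98 turned 82.80 tz 0.191 [0.16 0.02] [ 0.6  1.5 -2.9] [513.6 164.2 252.7] [-0.0001 -0.0049]
13.07 turned 84.88 tz 0.122 [ 0.11 -0.  ] [ 0.7  1.4 -1.6] [513.5 164.2 252.7] [-0.0004 -0.005 ]
```

Torque has started to fall (0.233, 0.191, 0.122), so the clutch is slipping. I'll go on in short steps.

```bash
A='python3 -m creep'; 
for i in 1 2 3; do $A '[[[0,0,0,0,0,-1.5]]]' >/dev/null; python3 t.py; done
```

```text
13.15 turned 86.47 tz 0.065 [ 0.15 -0.07] [-0.   1.4 -2.3] [513.5 164.2 252.7] [-0.0006 -0.005 ]
13.23 turned 88.03 tz 0.088 [ 0.16 -0.  ] [ 0.2  1.1 -2.8] [513.4 164.2 252.8] [-0.0008 -0.0051]
13.32 turned 89.60 tz 0.058 [ 0.14 -0.  ] [ 0.9  0.2 -1.6] [513.4 164.2 252.7] [-0.0011 -0.0051]
```

```bash
A='python3 -m creep'; 
for i in 1 2; do $A '[[[0,0,0,0,0,-1.5]]]' >/dev/null; python3 t.py; done
```

```text
13.4 turned 91.18 tz -0.028 [ 0.14 -0.02] [-0.1  0.6 -2.7] [513.3 164.1 252.7] [-0.0014 -0.0051]
13.48 turned 92.76 tz -0.086 [0.16 0.01] [ 0.3  0.7 -2.2] [513.3 164.1 252.7] [-0.0016 -0.0049]
```

Torque has gone clearly through zero to -0.086, so the click has happened. I'll release now and rise clear.

```bash
A='python3 -m creep'; 
$A '[[[0,0,0,0,0,0],[0,0,0,0,0,0],[0,0,0,0,0,0],[0,0,0,0,0,0],[0,0,0,0,0,0]]]' -0.2 | grep -E 'open|force'; python3 t.py
$A '[[[0,0,25,0,0,0],[0,0,35,0,0,0],[30,-20,30,0,0,0],[30,-20,5,0,0,0],[0,0,0,0,0,0]]]' | grep -E 'pos|force|open'
python3 - <<'E'
from h import *
s=wrist('pics/w7.png');st()
c=1.5*w2p('wrist',[.5137,.1642,.09],s);print(c,1.5*w2p('wrist',[.549,.066,.06],s))
E
```

```text
contact_force: [0.2, -0.6, 0.2]
opening: 0.0409
13.9 turned 92.66 tz 0.025 [-0.06  0.02] [ 0.2 -0.6  0.2] [513.5 163.7 253.6] [-0.0002 -0.0056]
tool_pos: [0.5703, 0.1249, 0.3498]
contact_force: [-0.7, -0.0, 0.3]
opening: 0.0547
14.37 [0.5687 0.1261 0.3496] [-179.59    0.33   96.64] [-0.1  0.1  1. ] [-0.06  0.06  0.04] 0.0549
[277.65784906 195.16576151] [339.06163498 363.99767426]
```

View pics/w7.png

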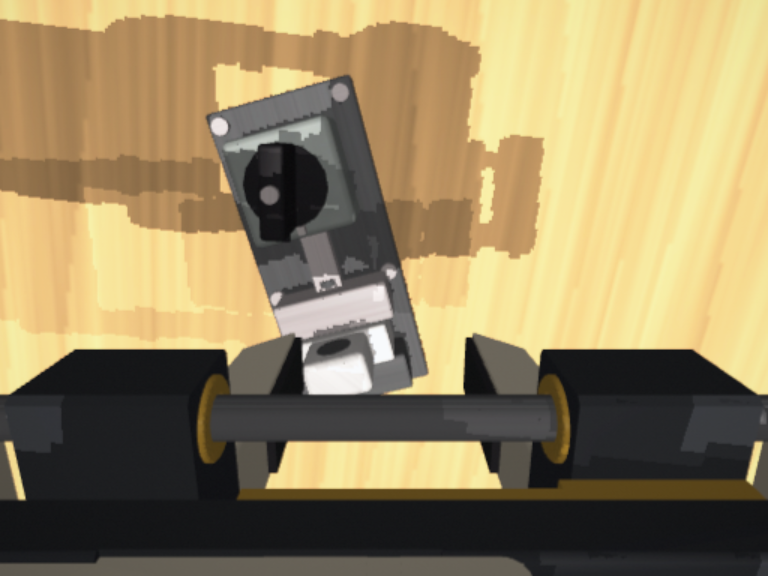

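The jaw is closed on the upright block and the knob is free, with its pin at (269,195). I'll enlarge the knob to compare the lugs.

```bash
python3 - <<'E'
from h import *
i=cv2.imread('pics/w7.png')[120:255,205:365].astype(float)
i=np.clip(255*(i/255)**.45,0,255).astype('uint8')
cv2.imwrite('pics/c7.png',cv2.resize(i,None,fx=4.4,fy=4.4,interpolation=cv2.INTER_CUBIC))
E
```

```text
(no output)
```

View pics/c7.png

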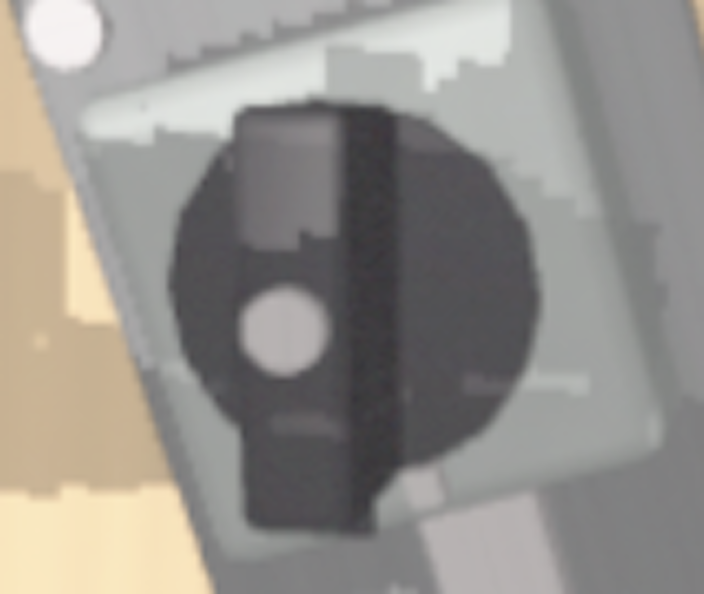

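```bash
python3 - <<'E'
from h import *
s=robot.observe();a=lambda d:np.degrees(np.arctan2(d[1],d[0]))
C=lambda x,y:((205+x/4.4)/1.5,(120+y/4.4)/1.5)
pin=p2w('wrist',*C(285,331),.1035,s)
b=p2w('wrist',*C(290,112),.1,s)-p2w('wrist',*C(297,525),.1,s)
for z in (.057,.062,.067):
    l=p2w('wrist',*C(422,485),z,s);print(z,'lug r',np.linalg.norm(l[:2]-pin[:2]),'ang',a(l-pin),'r w/ nominal',a(l-np.array([.5137,.1642,z])))
print('pin',pin,'bar ang',a(b),'hand at release',99-92.7-90)
E
```

```text
0.057 lug r 0.024986771755945773 ang -71.66832972293149 r w/ nominal -76.2653041773787
0.062 lug r 0.024265740061958994 ang -69.21115173206368 r w/ nominal -73.53265856098263
0.067 lug r 0.023592016487729375 ang -66.6086086794238 r w/ nominal -70.58514418702482
pin [0.51089898 0.16722548 0.1035    ] bar ang 94.04124302353844 hand at release -83.7
```

The knob stayed at its slipped angle, with the bar at -86° against the hand's -84° at release. The collar lug is at about -70°, so the two are roughly 16° apart, which fits the click.

```bash
python3 -c "
from cell import robot
print(robot.hand_in())"
```

```text
the job is handed in; nothing more can be done
None
```

The job is done and handed in at about 14.4 s of the 72 s. The block stands upright on the vise bed between the jaws, and I turned the knob clockwise about 93° until the clutch clicked.

- **The click:** torque ran at about 0.2 N m, then fell through zero to -0.09 N m. I stopped there and let go. That was about 2° short of the firm stop by my estimate, so the vise should not be overtightened.
- **Last checks:** the last wrist picture shows the jaw closed on the upright block. The knob did not spring back, and the bar and collar lug are about 16° apart, against 17° expected after the click. I did not measure the pin's rise, and the knob's own lug was hidden, so I used the bar's angle for it.
- **What went wrong:** while being lowered, the block seems to have caught on the top of a jaw and slid about 12 mm up in the grip before dropping in. I then pressed it onto the bed once, with a 42 N reading at the wrist. I read that as the block on the bed rather than the gripper's body touching something, but did not confirm it.
- **Bystanders:** I kept clear of the jar, screwdriver and tray, but did not check them with a final top view.

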